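Press, turn and post: child-resistant safe for spent cells

ROBOT

A 6-joint arm with a two-finger parallel gripper is mounted at the origin on the work surface. World frame = base frame: x ahead of the robot, y to its left, z up, the work surface at z = 0. Lengths are in m, angles in rad, forces in N, time in s.
With the tool pointing down it reaches from about 0.375 to 0.975 m from the base axis. Payload 3.8 kg.
Tool frame: the origin (TCP) lies at the very end of the fingers, on their centre line; the grasp point (between the pads) lies 19 mm behind it; z points along the fingers, y is the line along which they close (so a half turn about z gives the same grasp; the last joint's range is limited). The gripper opens to 85 mm and grips with 20 to 120 N. Pads are 22 mm wide; open, the fingers measure 114 mm over their backs; the gripper's body (76 mm by 85 mm) begins 54 mm behind the grasp point. The pads swing forward as they close: fully open they stand 13 mm farther back than shut.
Start: joints at [-1.339, 0.264, 1.604, -0, 1.274, -0.037], TCP at [0.179, -0.651, 0.231] pointing down, gripper open.
Joint ranges: [-2.63, 2.63], [-0.94, 2.18], [0.31, 2.57], [-1.31, 4.45], [0, 2.66], [-2.55, 2.55]. Speed limits (rad/s): [2.57, 2.57, 3.14, 3.14, 3.14, 3.14].

INTERFACE

Orientations are given as a rotation vector (axis times angle).
In Python, from rig import robot gives the robot as it stands.
- The arm moves only by the shell command python3 -m inch 'ROWS' [FORCE]. ROWS is JSON, a list of rows, each a list of 3 entries, a list of its own where there are three numbers: the shift along the tool's x, y, z in cm, then the turn, a rotation vector about the tool's x, y, z in rad, then the opening, from 0 (shut) to 1 (fully open). In form: [[[x, y, z], [wx, wy, wz], claw], ...]. A call has 1 to 20 rows; each row is the pose to reach, as a shift and turn from the pose commanded when the call began, along the tool's axes at that moment; what a row does not reach only later rows make up. A row lasts 1/8 s, in which the tool goes at most 62.5 mm and 10.7 degrees, less where a joint would pass 70% of its speed; a pose out of reach is approached as far as the arm can. A call with a gripper value outside its range is refused whole. The fingers move at their own pace and stop on an object; FORCE is the grip in N (left out, the last holds). Time passes only in rows, so rows that repeat a pose let the fingers close. It gives the time, the measured TCP pose, the force, the opening and the grip force at its end, in the units of the state.
- robot.get_state(): the state, without advancing time (a new reading comes with each control period).
- robot.capture(name): name is "side" or "top"; returns a dict with "img" (420x560x3 uint8, red, green, blue), "depth" (420x560 float32, m along the optical axis (not along the pixel's ray), 0 where there is no reading), "fov_y" (degrees; the focal length in pixels is half the picture's height over the tangent of half this angle, whatever the lens; pixels are square), "cx", "cy" (the principal point, pixels), "k1" (the pictures are not rectified: a ray, as slopes to the right and down, at radius r is drawn at 1 + k1 r^2 times it, then the intrinsics apply), "world_to_cam" (4x4, takes a point from world to camera coordinates). Camera axes: x right, y down, z forward; pixel columns grow to the right and rows downward; lengths in m; the calibration is good to about 2 mm. A picture is of the moment at which its call begins.
- robot.finish_job(): hands the job in; it is judged then, once.
The state is a dict: "clock": time; "joint_positions": joint angles; "dq": joint speeds; "joint_efforts": joint torques, N m; "tool_pos": TCP position; "eef_rot": TCP orientation; "wrist_force": force on the tool from outside, world axes, zero at the start; "ft_torque": the same for the moment, N m; "width": opening from 0.0 (shut) to 1.0 (fully open); "grip_force": force on a finger pad.
Only numpy, scipy, OpenCV 4.12 (cv2) and the standard library are available. Lean on these libraries where they do the work, as an engineer would, in place of code of your own. Each camera call takes 0.05 s, during which the arm holds its last target. There are 200 camera calls.

TASK

Unlock the child-resistant cap of the spent-cell canister: press it down and, keeping it pressed, turn it anticlockwise (seen from above) past its ratchet as far as it goes, then let it spring back up. Then post the short cell from the wooden board through the cap's window so that it drops into the canister, and leave the cap turned open, as more cells will follow. Leave the two tall cells, the spray can and the screwdriver where they are.

Things in the scene. Friction and masses are not known exactly. Their poses are not given: they have to be found in the camera images.
- canister: Upright fixed hollow steel drum, 120 mm in diameter, closed by a deck 96 mm above the bench and by the child-resistant cap; origin at the centre of its underside, z up along the cap's axis.
- cap_top (a point): Centre of the top face of the white plastic cap (140 mm diameter), on its turning axis; turns and sinks with the cap; 114 mm above the bench when up. On this face stand three radial wings 120 degrees apart, 8 mm thick, 22 mm high, from 12 to 66 mm from the axis. One gap between wings holds the window; the other two are flat plate on which one can press and push a wing round.
- wing_a (a point): Point at the foot of wing A, at mid-length (42 mm from the axis) and mid-thickness, at the height of the cap's top face. On its clockwise side (seen from above) the cap plate is plain, so wing A can be pushed anticlockwise from there. Moves with the cap.
- wing_b (a point): The same point on wing B, 120 degrees clockwise of wing A; the plate on its clockwise side is plain too. (The third wing has the window on its clockwise side.)
- window (a point): Centre of the window through the cap, 40 mm from the axis, at the height of the cap's top face, 60 degrees anticlockwise of wing A; a free round of 38 mm diameter fits in it. Moves with the cap.
- chute (a point): Centre of the hole through the fixed deck below the cap, 40 mm from the axis, 96 mm above the bench; a free round of 35 mm diameter fits in it. The window lies over it when the cap is turned by 1.57 rad; the canister below it is empty.
- cap_turn (a joint): Angle of the cap in rad, 0 = locked, growing anticlockwise seen from above, hard stop at 1.62. Unpressed, its ratchet teeth block it at about 0.18, 0.68 and 1.20; above 1.44 it is past the last tooth, springs up and cannot go back. Pressed down by more than 6 mm it turns, stiffly (about 0.25 N m).
- cap_press (a joint): How far the cap is pressed down in m: 0 = up, 0.010 = bottom. Its spring needs about 5 N to begin and 12 N at the bottom, and lifts it again by itself.
- short_cell_center (a point): Centre (half-way up) of the short, spent cell: an upright loose cylinder 18.5 mm in diameter, 35 mm high, 25 g, standing on the board with its z axis up.
- tall_cell1_center (a point): Centre (half-way up) of a tall good cell, 18.5 mm in diameter, 65 mm high, standing loose on the board. Cells stand in a row 50 mm apart.
- tall_cell2_center (a point): The same for the other tall cell.
- board: Fixed wooden board, 60 mm (its x) by 156 mm (its y), 12 mm thick; origin at the centre of its underside. The three cells stand in a row along its y axis, at -50, 0 and 50 mm, in any order.
- cleaner_mid (a point): Half-way up a spray can of contact cleaner: loose, upright, aluminium with a pale label and white top, 58 mm in diameter, 210 mm tall (taller than the canister), standing close beside the canister on the robot's side; its axis is 120 to 155 mm from the cap's axis.
- driver: Screwdriver lying on the bench beyond the canister and the board, along its own x axis, about 200 mm long.

How it is judged:
By the outcome, as a careful person would: the job done as asked, in the order asked, and still so for the second after the job is handed in, with the robot touching nothing.
It also fails if it takes over 51 s, if anything falls off the work surface, if the arm or the gripper's body presses on something with over 40 N, if the wrist force passes 120 N, or if a joint passes its speed limit or range.

## Working session

There is one attempt and no reset: what is moved stays moved. The work goes in short steps, Python scripts to look and compute and a shell command to move; the robot and the scene stay as the last step left them, time stands still between calls to the robot, and variables do not carry over. Pictures are saved under pics/ and viewed, at most 10 in all, crops included, and the job is handed in when it is done.

```bash
mkdir -p pics; ls
cat > h.py <<'E'
import numpy as np, cv2
from rig import robot
def cap(n):
    c=robot.capture(n); cv2.imwrite  # noqa
    return c
def K(c):
    f=c["img"].shape[0]/2/np.tan(np.radians(c["fov_y"])/2)
    return np.array([[f,0,c["cx"]],[0,f,c["cy"]],[0,0,1.]]), np.array([c["k1"],0,0,0,0.])
def cloud(c):
    k,d=K(c); h,w=c["depth"].shape
    u,v=np.meshgrid(np.arange(w),np.arange(h))
    p=cv2.undistortPoints(np.stack([u,v],-1).reshape(-1,1,2).astype(float),k,d).reshape(h,w,2)
    z=c["depth"].astype(float)
    P=np.dstack([p[...,0]*z,p[...,1]*z,z,np.ones_like(z)])
    W=P@np.linalg.inv(c["world_to_cam"]).T
    W[z==0]=np.nan
    return W[...,:3]
def save(c,name,box=None,s=1):
    i=c["img"][...,::-1]
    if box: i=i[box[1]:box[3],box[0]:box[2]]
    cv2.imwrite("pics/"+name,cv2.resize(i,None,fx=s,fy=s,interpolation=cv2.INTER_CUBIC))
E
python3 - <<'E'
from h import *
for n in("top","side"):
    c=robot.capture(n); save(c,n+"0.png"); np.savez(n+"0.npz",**c)
    print(c["fov_y"],c["k1"],np.linalg.inv(c["world_to_cam"])[:3].round(3))
s=robot.get_state(); print(s)
E
```

```text
pics
50.49674732976757 -0.023612774666808604 [[ 0.007 -0.986  0.166  0.446]
 [-1.    -0.012 -0.026 -0.038]
 [ 0.028 -0.166 -0.986  0.911]]
43.41522284858893 0.017021354868639316 [[-0.701 -0.381  0.603 -0.166]
 [-0.713  0.361 -0.601  0.691]
 [ 0.011 -0.851 -0.525  0.724]]
{'clock': 0.1, 'joint_positions': array([-1.33888953e+00,  2.64663445e-01,  1.60525722e+00,  2.91614366e-05,
        1.27365364e+00, -3.68963769e-02]), 'dq': array([-0.00024576, -0.0033756 , -0.00167933, -0.00040013, -0.00130901,
        0.00021052]), 'joint_efforts': array([ 7.55469705e-05, -5.16704750e+01, -3.68589735e+01, -1.10202279e-04,
        6.25632587e-03, -9.45168466e-06]), 'tool_pos': array([ 0.17912491, -0.65012238,  0.23008549]), 'eef_rot': array([-3.11130546e+00, -4.20687029e-01,  2.59289568e-04]), 'wrist_force': array([ 0.01726297, -0.75361989,  0.3328087 ]), 'ft_torque': array([ 0.04537134, -0.04094594, -0.00057185]), 'grip_force': 0.0, 'width': 0.9988908252348779}
```

View pics/top0.png

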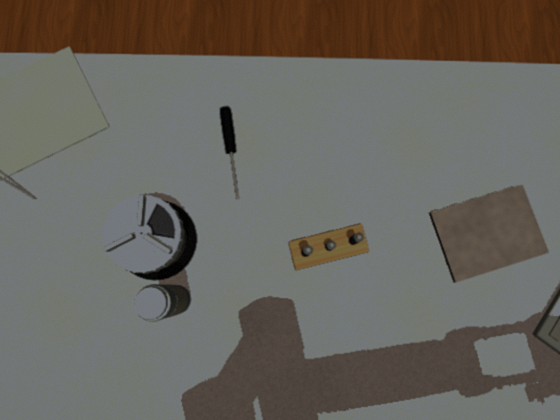

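View pics/side0.png

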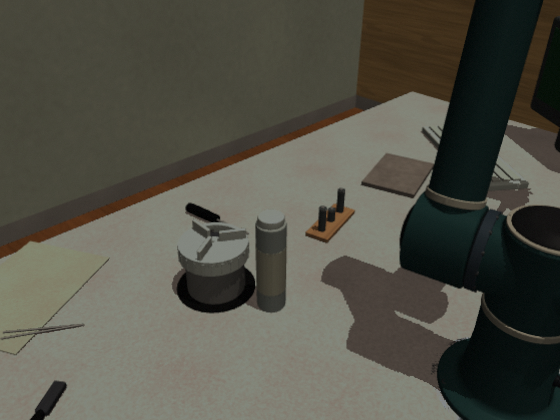

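The top view shows the cap at about (143,235) with the window (dark sector) up-right at (158,220), the spray can at (153,302), and cells at (307,250), (331,245) and (357,239). In the side view the middle cell looks short. Next I'll measure with depth.

Run:
```python
from h import *
W={}
for n in("top","side"):
    W[n]=cloud(dict(np.load(n+"0.npz")))
t=W["top"]
for u,v in [(307,250),(331,245),(357,239),(298,262),(143,234),(110,225),(165,250),(155,302),(230,300)]: print((u,v),t[v-1:v+2,u-1:u+2].reshape(-1,3).mean(0).round(4))
def fitc(P):
    A=np.c_[2*P,np.ones(len(P))]; s=np.linalg.lstsq(A,(P**2).sum(1),rcond=None)[0]
    return s[:2],np.sqrt(s[2]+s[:2]@s[:2])
for n in W:
    P=W[n].reshape(-1,3); P=P[~np.isnan(P[:,0])]
    r=P[(P[:,0]>.3)&(P[:,0]<.75)&(P[:,1]>.1)&(P[:,1]<.5)]
    q=r[(r[:,2]>.108)&(r[:,2]<.12)]; print(n,len(q),q.mean(0),q.min(0),q.max(0))
    h=cv2.convexHull(q[:,:2].astype(np.float32))[:,0]; print("minenc",cv2.minEnclosingCircle(h),np.median(q[:,2]))
    w=r[(r[:,2]>.128)&(r[:,2]<.145)];print("wing",len(w),w.mean(0),w.min(0),w.max(0))
    w=r[(r[:,2]>.2)];print("can",len(w),w.mean(0),w.min(0),w.max(0))
    b=P[(P[:,0]>.3)&(P[:,0]<.6)&(P[:,1]>-.2)&(P[:,1]<.1)&(P[:,2]>.008)&(P[:,2]<.018)]
    print("board",cv2.minAreaRect(b[:,:2].astype(np.float32)),np.median(b[:,2]))
    b=P[(P[:,0]>.3)&(P[:,0]<.6)&(P[:,1]>-.2)&(P[:,1]<.1)&(P[:,2]>.03)]
    from scipy.cluster.vq import kmeans2
    if len(b): 
        c,l=kmeans2(b[:,:2],3,seed=1,minit='++')
        for i in range(3): print(c[i],(l==i).sum(),b[l==i,2].max())
```

```text
(307, 250) [ 0.5144 -0.1153  0.0774]
(331, 245) [ 0.5269 -0.1648  0.0486]
(357, 239) [ 0.5362 -0.2103  0.0761]
(298, 262) [ 0.4955 -0.1031  0.0119]
(143, 234) [0.5369 0.1814 0.1156]
(110, 225) [0.5526 0.2416 0.1145]
(165, 250) [0.5074 0.1369 0.1333]
(155, 302) [0.4214 0.131  0.2104]
(230, 300) [4.191e-01 3.250e-02 3.000e-04]
top 3676 [0.53320192 0.18889446 0.11382996] [0.3941918  0.10983027 0.10801044] [0.60955361 0.25535864 0.11989136]
minenc ((0.5002243518829346, 0.16579023003578186), 0.11347031593322754) 0.11383425258899582
wing 565 [0.52393823 0.17626908 0.13523407] [0.39388858 0.10946177 0.12802519] [0.60407645 0.24406166 0.14486428]
can 865 [0.42007934 0.13815754 0.20948686] [0.39553707 0.11419492 0.20005393] [0.44407772 0.16401525 0.21335936]
board ((0.5239172577857971, -0.14780966937541962), (0.06009459123015404, 0.1219375804066658), 14.434203147888184) 0.01201550860372913
[ 0.51847295 -0.11758911] 47 0.08089612672707724
[ 0.51153478 -0.1121374 ] 52 0.07841331566565479
[ 0.52773486 -0.16380571] 75 0.051083348496410164
side 1963 [0.52024627 0.19322195 0.11256448] [0.38989836 0.11717592 0.10800617] [0.60758736 0.25731907 0.11999503]
minenc ((0.4978848099708557, 0.17189788818359375), 0.1141769215464592) 0.11225303511407259
wing 593 [0.48091052 0.17217377 0.13441197] [0.38992751 0.12413468 0.1280014 ] [0.60396506 0.24604212 0.14499735]
can 421 [0.41586978 0.14472599 0.20814075] [0.39425773 0.11669391 0.20012279] [0.44376943 0.16703757 0.21261902]
board ((0.5220848321914673, -0.1447058618068695), (0.06295831501483917, 0.12167052179574966), 13.69054126739502) 0.011752913930137221
[ 0.52515866 -0.16109609] 56 0.048235998457586304
[ 0.51558409 -0.10943025] 77 0.07767945025378542
[ 0.50852249 -0.11471232] 72 0.07706272607622289
```

```bash
cat > fit.py <<'E'
from h import *
from scipy.optimize import least_squares
def capfit(P,phi0s=np.radians(np.arange(0,120,10)),dz=0.0,c0=(.535,.185)):
    """centre and angle (mod 120deg) of the wings, from points on wing tops"""
    P=P.reshape(-1,3);P=P[~np.isnan(P[:,0])]
    d=np.hypot(P[:,0]-c0[0],P[:,1]-c0[1])
    w=P[(d<.085)&(P[:,2]>.133-dz)&(P[:,2]<.140-dz)][:,:2]
    pl=P[(d<.085)&(P[:,2]>.109-dz)&(P[:,2]<.119-dz)][:,:2]
    def res(p):
        q=w-p[:2]; r=np.hypot(*q.T); a=np.arctan2(q[:,1],q[:,0])-p[2]
        a=(a+np.pi/3)%(2*np.pi/3)-np.pi/3
        x,y=r*np.cos(a),r*np.sin(a)
        e=np.hypot(np.maximum(0,np.abs(y)-.004)+.3*np.abs(y),np.maximum(0,x-.066)+np.maximum(0,.012-x))
        o=np.maximum(0,np.hypot(*(pl-p[:2]).T)-.070)
        return np.r_[e,o]
    best=min((least_squares(res,[*c0,f],loss="soft_l1",f_scale=.003) for f in phi0s),key=lambda s:s.cost)
    return best.x,best.cost,len(w),pl
if __name__=="__main__":
    for n in("top","side"):
        t=cloud(dict(np.load(n+"0.npz")))
        x,c,k,pl=capfit(t); print(n,x[:2].round(4),np.degrees(x[2]).round(1)%120,c,k, "R99",np.percentile(np.hypot(*(pl-x[:2]).T),99))
        P=t.reshape(-1,3);P=P[~np.isnan(P[:,0])]
        for k in range(3): # points deeper than plate in each gap
            a=x[2]+np.radians(60)+k*2*np.pi/3; g=x[:2]+.04*np.array([np.cos(a),np.sin(a)])
            q=P[np.hypot(*(P[:,:2]-g).T)<.014]; print(" gap",np.degrees(a).round(1)%360,g.round(4),len(q),np.median(q[:,2]) if len(q) else None)
        q=P[(P[:,2]>.2)&(np.hypot(P[:,0]-.42,P[:,1]-.138)<.06)]; print(" can",cv2.minEnclosingCircle(q[:,:2].astype(np.float32)))
        near=(np.abs(P[:,0]-.523)<.07)&(np.abs(P[:,1]+.165)<.1)
        b=P[near&(P[:,2]>.008)&(P[:,2]<.016)]; print(" board",cv2.minAreaRect(b[:,:2].astype(np.float32)))
        for cx,cy,zt in[(.514,-.115,.077),(.527,-.164,.047),(.538,-.211,.077)]:
            q=P[near&(np.abs(P[:,2]-zt)<.004)&(np.hypot(P[:,0]-cx,P[:,1]-cy)<.018)]
            if len(q)>4: print(" cell",len(q),np.median(q[:,2]).round(4),np.array(cv2.minEnclosingCircle(q[:,:2].astype(np.float32))[0]).round(4),q.mean(0).round(4))
E
python3 fit.py
```

```text
top [0.5394 0.1848] 118.4 0.0001098637796423426 415 R99 0.07001569231805044
 gap 58.4 [0.5603 0.2189] 189 0.11381299217471119
 gap 178.4 [0.4994 0.1859] 193 0.11374007057445834
 gap 298.4 [0.5584 0.1496] 179 0.09584181814391157
 can ((0.41971543431282043, 0.13910508155822754), 0.02516295202076435)
 board ((0.5281453728675842, -0.16423656046390533), (0.06009459123015404, 0.15586215257644653), 14.434203147888184)
 cell 75 0.075 [ 0.5158 -0.1159] [ 0.5154 -0.1159  0.0755]
 cell 66 0.0458 [ 0.5282 -0.1643] [ 0.5283 -0.164   0.0461]
 cell 71 0.0758 [ 0.5409 -0.2127] [ 0.5407 -0.2125  0.0758]
side [0.5384 0.1868] 118.7 0.00010101039118816346 187 R99 0.0710553859732901
 gap 178.7 [0.4984 0.1876] 98 0.11198381180826739
 gap 298.7 [0.5576 0.1517] 3 0.0953013194647715
 gap 58.69999999999999 [0.5591 0.221 ] 92 0.11179835892589479
 can ((0.41848886013031006, 0.14183269441127777), 0.025696177035570145)
 board ((0.5266290307044983, -0.16336047649383545), (0.06295831501483917, 0.1600707322359085), 13.69054126739502)
 cell 29 0.0759 [ 0.5143 -0.1164] [ 0.5144 -0.1146  0.0758]
 cell 25 0.0455 [ 0.5275 -0.1635] [ 0.5263 -0.1626  0.0457]
 cell 26 0.0751 [ 0.5391 -0.2136] [ 0.5395 -0.2117  0.0753]
```

```bash
cat > go.py <<'E'
import sys
from h import *
from scipy.spatial.transform import Rotation as R
def rel(*targets,base=None):
    """targets (x,y,z,yawdeg) world -> tool-frame shift cm, turn; base = pose (p,rotvec) the call starts from"""
    s=robot.get_state(); p,r=(s["tool_pos"],s["eef_rot"]) if base is None else base
    M=R.from_rotvec(r)
    for x,y,z,w in targets:
        a=np.radians(w); T=R.from_matrix(np.array([[np.cos(a),np.sin(a),0],[np.sin(a),-np.cos(a),0],[0,0,-1]]))
        print(w,(M.inv().apply(np.array([x,y,z])-p)*100).round(2),(M.inv()*T).as_rotvec().round(3))
if __name__=="__main__":
    rel(*[tuple(map(float,a.split(","))) for a in sys.argv[1:]])
E
python3 go.py .179,-.65,.27,15.4 .502,.166,.27,-10 .502,.166,.16,-10
```

```text
15.4 [-0.01 -0.02 -3.99] [-0.002 -0.     0.   ]
-10.0 [ 52.8  -70.11  -3.85] [-0.002  0.     0.443]
-10.0 [ 52.8  -70.09   7.15] [-0.002  0.     0.443]
```

```bash
python3 -m inch '[[[0,0,-4],[0,0,0],0],[[10,-13,-4],[0,0,0.1],0],[[20,-26.5,-4],[0,0,0.2],0],[[30,-40,-4],[0,0,0.3],0],[[40,-53,-4],[0,0,0.4],0],[[52.8,-70.1,-4],[0,0,0.443],0],[[52.8,-70.1,-4],[0,0,0.443],0],[[52.8,-70.1,-4],[0,0,0.443],0],[[52.8,-70.1,-4],[0,0,0.443],0],[[52.8,-70.1,-4],[0,0,0.443],0],[[52.8,-70.1,-4],[0,0,0.443],0],[[52.8,-70.1,-4],[0,0,0.443],0],[[52.8,-70.1,-4],[0,0,0.443],0],[[52.8,-70.1,-4],[0,0,0.443],0],[[52.8,-70.1,-4],[0,0,0.443],0],[[52.8,-70.1,-4],[0,0,0.443],0],[[52.8,-70.1,-4],[0,0,0.443],0]]'; python3 go.py .502,.166,.118,-10
```

```text
clock: 2.22
tool_pos: [0.5015, 0.1652, 0.2705]
eef_rot: [3.129, -0.271, -0.003]
wrist_force: [0.6, -0.1, 0.4]
width: -0.002
grip_force: 0.0
-10.0 [ 0.05 -0.11 15.25] [0.001 0.002 0.002]
```

```bash
python3 -m inch '[[[0,0,5],[0,0,0],0],[[0,0,10],[0,0,0],0],[[0,0,14],[0,0,0],0],[[0,0,15],[0,0,0],0],[[0,0,15],[0,0,0],0],[[0,0,15],[0,0,0],0]]'
python3 - <<'E'
from h import *
for n in ("top","side"):
    c=robot.capture(n); save(c,n+"1.png",(60,150,280,330) if n=="top" else (150,150,330,330),3)
print(robot.get_state()["tool_pos"],robot.get_state()["wrist_force"])
E
```

```text
clock: 2.98
tool_pos: [0.5039, 0.1653, 0.1237]
eef_rot: [-3.128, 0.274, -0.006]
wrist_force: [0.3, 0.7, 1.3]
width: 0.0
grip_force: 0.0
[0.50377925 0.16556926 0.12353841] [ 0.11201015 -0.22562879 -0.09485917]
```

View pics/side1.png

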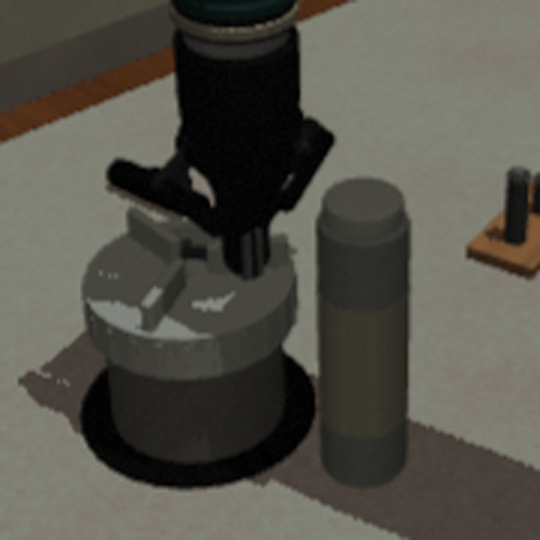

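The side view shows the shut fingers at (248,270) just above the plain plate beside wing A. They clear the can at (362,300), and the knuckles are above the wings. Now I'll press.

```bash
python3 -m inch '[[[0,0,0.7],[0,0,0],0],[[0,0,1.1],[0,0,0],0],[[0,0,1.4],[0,0,0],0],[[0,0,1.7],[0,0,0],0],[[0,0,1.7],[0,0,0],0],[[0,0,1.7],[0,0,0],0]]'
python3 - <<'E'
from go import *
s=robot.get_state(); c=np.array([.539,.1857]); p=s["tool_pos"]
print(R.from_rotvec(s["eef_rot"]).as_matrix().round(3))
d=p[:2]-c; print(d, s["ft_torque"])
for b in (5,10,15,20,30,40,50,60,70,80,90,95,100,105):
    a=np.radians(b); q=c+np.array([[np.cos(a),-np.sin(a)],[np.sin(a),np.cos(a)]])@d
    rel((q[0],q[1],p[2],-10+b))
E
```

```text
clock: 3.82
tool_pos: [0.5031, 0.1656, 0.106]
eef_rot: [-3.129, 0.273, -0.003]
wrist_force: [-2.0, -0.7, 9.7]
width: -0.001
grip_force: 5.1
[[ 0.985 -0.173  0.002]
 [-0.173 -0.985  0.   ]
 [ 0.002 -0.001 -1.   ]]
[-0.03593273 -0.0201009 ] [-0.13073493  0.38244587  0.02042493]
-5 [0.24 0.27 0.  ] [-0.001 -0.002 -0.087]
0 [0.5  0.51 0.  ] [-0.    -0.002 -0.174]
5 [0.78 0.74 0.  ] [-0.    -0.002 -0.261]
10 [1.08 0.93 0.  ] [-0.    -0.002 -0.348]
20 [1.73 1.25 0.  ] [-0.    -0.002 -0.523]
30 [2.42 1.44 0.  ] [-0.    -0.002 -0.698]
40 [3.13 1.52 0.  ] [ 0.    -0.002 -0.872]
50 [3.85 1.46 0.01] [ 0.    -0.002 -1.047]
60 [4.54 1.29 0.01] [ 0.    -0.002 -1.221]
70 [5.2  0.99 0.01] [ 1.000e-03 -2.000e-03 -1.396e+00]
80 [5.79 0.59 0.01] [ 1.00e-03 -2.00e-03 -1.57e+00]
85 [6.06 0.35 0.01] [ 1.000e-03 -2.000e-03 -1.657e+00]
90 [6.31 0.09 0.01] [ 1.000e-03 -2.000e-03 -1.745e+00]
95 [ 6.53 -0.19  0.01] [ 1.000e-03 -2.000e-03 -1.832e+00]
```

```bash
python3 -m inch '[[[0,0,0.2],[0,0,0],0],[[0.24,0.27,0.2],[0,0,-0.087],0],[[0.5,0.51,0.2],[0,0,-0.174],0],[[0.78,0.74,0.2],[0,0,-0.261],0],[[1.08,0.93,0.2],[0,0,-0.348],0],[[1.4,1.1,0.2],[0,0,-0.436],0],[[1.73,1.25,0.2],[0,0,-0.523],0],[[1.73,1.25,0.2],[0,0,-0.523],0]]'
python3 - <<'E'
from h import *
from fit import capfit
c=robot.capture("top"); save(c,"top2.png",(60,150,280,330),3)
x,cost,k,_=capfit(cloud(c),dz=.008,c0=(.539,.1855)); print(x[:2],np.degrees(x[2])%120,cost,k,robot.get_state()["ft_torque"])
E
```

```text
clock: 4.82
tool_pos: [0.5175, 0.1513, 0.1041]
eef_rot: [-3.092, -0.545, -0.002]
wrist_force: [-4.6, 2.6, 11.5]
width: 0.002
grip_force: 6.4
[0.53491556 0.17902978] 13.130087536813363 7.292886628390148e-05 7 [0.45565822 0.73771439 0.0561018 ]
```

View pics/top2.png

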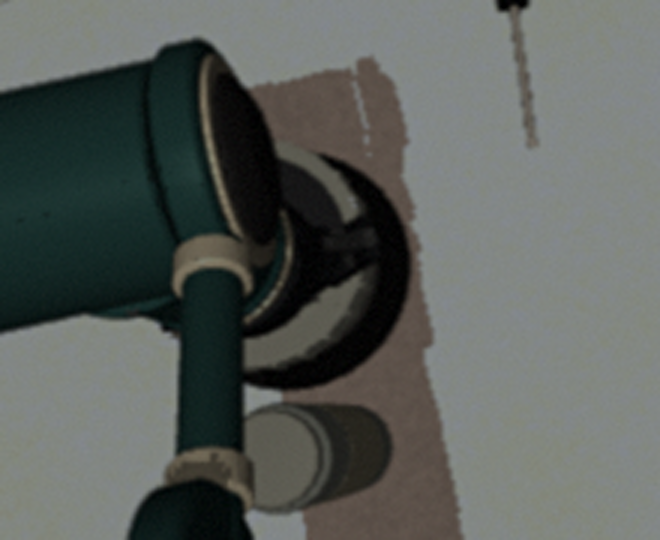

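The arm hides most of the cap, but the window (dark patch near (310,190)) and the drag of about 5 N against the push fit the cap turning. I'll continue.

```bash
python3 -m inch '[[[0.24,0.27,0],[0,0,-0.087],0],[[0.5,0.51,0],[0,0,-0.174],0],[[0.78,0.74,0],[0,0,-0.261],0],[[1.08,0.93,0],[0,0,-0.348],0],[[1.4,1.1,0],[0,0,-0.436],0],[[1.73,1.25,0],[0,0,-0.523],0],[[2.07,1.36,0],[0,0,-0.61],0],[[2.42,1.44,0],[0,0,-0.698],0],[[2.77,1.5,0],[0,0,-0.785],0],[[3.13,1.52,0],[0,0,-0.872],0],[[3.49,1.5,0],[0,0,-0.96],0],[[3.67,1.48,0],[0,0,-1.0],0],[[3.67,1.48,0],[0,0,-1.0],0]]'
python3 - <<'E'
from h import *
p=robot.get_state(); d=p["tool_pos"][:2]-[.539,.1857]; print(np.degrees(np.arctan2(d[1],d[0])),np.hypot(*d),p["ft_torque"])
E
```

```text
clock: 6.5
tool_pos: [0.5564, 0.1487, 0.1039]
eef_rot: [-2.453, -1.962, 0.001]
wrist_force: [-5.6, -1.9, 11.6]
width: -0.001
grip_force: 7.3
-64.79656187425611 0.04092559867641677 [-0.1881248   0.81160297  0.03600993]
```

```bash
python3 -m inch '[[[0.12,0.14,0],[0,0,-0.044],0],[[0.24,0.27,0],[0,0,-0.087],0],[[0.37,0.39,0],[0,0,-0.13],0],[[0.5,0.51,0],[0,0,-0.174],0],[[0.5,0.51,0],[0,0,-0.174],0]]'
```

```text
clock: 7.12
tool_pos: [0.5622, 0.1518, 0.1037]
eef_rot: [2.273, 2.168, -0.003]
wrist_force: [-4.5, -3.6, 11.4]
width: 0.0
grip_force: 9.2
```

```bash
python3 -m inch '[[[0.12,0.14,0],[0,0,-0.044],0],[[0.24,0.27,0],[0,0,-0.087],0],[[0.24,0.27,0],[0,0,-0.087],0]]';python3 -m inch '[[[0.12,0.14,0],[0,0,-0.044],0],[[0.24,0.27,0],[0,0,-0.087],0],[[0.24,0.27,0],[0,0,-0.087],0]]'
```

```text
clock: 7.5
tool_pos: [0.5636, 0.1517, 0.1033]
eef_rot: [2.176, 2.265, -0.011]
wrist_force: [-9.1, -10.9, 14.2]
width: -0.002
grip_force: 14.7
clock: 7.88
tool_pos: [0.565, 0.1517, 0.1032]
eef_rot: [2.075, 2.358, -0.019]
wrist_force: [-10.9, -18.8, 18.0]
width: -0.002
grip_force: 21.2
```

```bash
python3 -m inch '[[[-0.22,-0.28,0],[0,0,0.087],0],[[-0.22,-0.28,-2],[0,0,0.087],0],[[-0.22,-0.28,-5],[0,0,0.087],0],[[-0.22,-0.28,-10],[0,0,0.087],0],[[-0.22,-0.28,-15],[0,0,0.087],0],[[-0.22,-0.28,-15],[0,0,0.087],0]]'; python3 go.py .5275,-.1635,.22,104.2
```

```text
clock: 8.62
tool_pos: [0.5686, 0.1554, 0.2579]
eef_rot: [2.174, 2.261, 0.013]
wrist_force: [0.2, 1.8, -1.1]
width: -0.003
grip_force: 0.0
104.2 [-31.71  -5.39   3.68] [ 0.01  -0.001 -0.209]
```

```bash
python3 -m inch '[[[-6,-1,0],[0,0,-0.1],0.6],[[-12,-2,0],[0,0,-0.209],0.6],[[-18,-3,0],[0,0,-0.209],0.6],[[-24,-4,1],[0,0,-0.209],0.6],[[-31.7,-5.4,3],[0,0,-0.209],0.6],[[-31.7,-5.4,3],[0,0,-0.209],0.6],[[-31.7,-5.4,3],[0,0,-0.209],0.6],[[-31.7,-5.4,3],[0,0,-0.209],0.6],[[-31.7,-5.4,3],[0,0,-0.209],0.6]]'
python3 - <<'E'
from go import *
from fit import capfit
c=robot.capture("top"); save(c,"top3.png",(60,150,400,330),2.3)
t=cloud(c); x,cost,k,pl=capfit(t,c0=(.539,.1857)); print(x[:2],np.degrees(x[2])%120,cost,k)
P=t.reshape(-1,3);P=P[~np.isnan(P[:,0])]
for kk in range(3):
    a=x[2]+np.radians(60)+kk*2*np.pi/3; g=x[:2]+.04*np.array([np.cos(a),np.sin(a)])
    q=P[np.hypot(*(P[:,:2]-g).T)<.012]; print(" gap",np.degrees(a).round(1)%360,g.round(4),len(q),np.nanpercentile(q[:,2],[10,50,90]))
rel((.5275,-.1637,.07,104.2),(.5275,-.1637,.024,104.2))
E
```

```text
clock: 9.75
tool_pos: [0.5246, -0.1628, 0.2227]
eef_rot: [1.927, 2.481, 0.001]
wrist_force: [-0.0, -0.0, 0.1]
width: 0.603
grip_force: 0.0
[0.53931744 0.18485157] 87.28659831414477 0.00011298828391433074 422
 gap 147.3 [0.5057 0.2065] 144 [0.11212167 0.11415946 0.11554438]
 gap 267.3 [0.5374 0.1449] 140 [0.11226324 0.1136876  0.11571359]
 gap 27.30000000000001 [0.5749 0.2032] 5 [0.00363404 0.00481337 0.00726128]
104.2 [-0.15  0.26 15.27] [0.001 0.    0.002]
104.2 [-0.15  0.25 19.87] [0.001 0.    0.002]
```

View pics/top3.png

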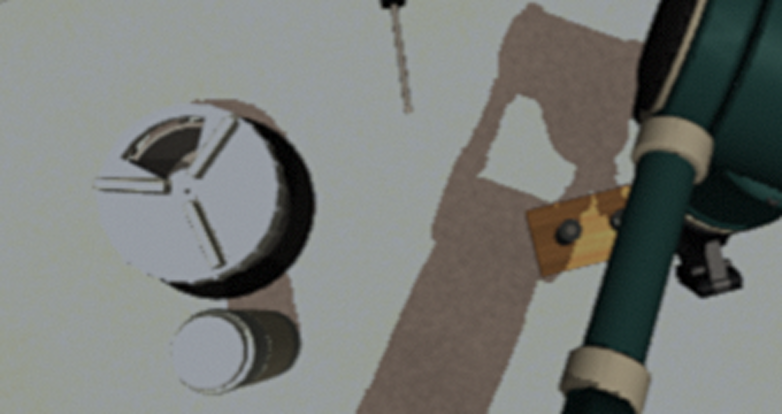

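The cap is up and turned: the window is at about (165,155) in the crop, with the canister floor visible through it, so the turn is about 1.55 rad. The cells and can are undisturbed. Next I'll pick the short cell.

```bash
python3 -m inch '[[[-0.15,0.25,5],[0,0,0],0.6],[[-0.15,0.25,10],[0,0,0],0.6],[[-0.15,0.25,14],[0,0,0],0.6],[[-0.15,0.25,17],[0,0,0],0.6],[[-0.15,0.25,19],[0,0,0],0.6],[[-0.15,0.25,19.8],[0,0,0],0.6],[[-0.15,0.25,19.8],[0,0,0],0.6],[[-0.15,0.25,19.8],[0,0,0],0.0],[[-0.15,0.25,19.8],[0,0,0],0.0],[[-0.15,0.25,19.8],[0,0,0],0.0],[[-0.15,0.25,19.8],[0,0,0],0.0],[[-0.15,0.25,19.8],[0,0,0],0.0],[[-0.15,0.25,19.8],[0,0,0],0.0]]' 30
```

```text
clock: 11.42
tool_pos: [0.5278, -0.1654, 0.0256]
eef_rot: [1.929, 2.477, 0.001]
wrist_force: [0.4, 1.0, 5.6]
width: 0.2
grip_force: 29.4
```

```bash
python3 -m inch '[[[0,0,-2],[0,0,0],0],[[0,0,-6],[0,0,0],0],[[0,0,-12],[0,0,0],0],[[0,0,-18],[0,0,0],0],[[0,0,-18],[0,0,0],0],[[0,0,-18],[0,0,0],0]]'
python3 - <<'E'
from go import *
c=robot.capture("side"); save(c,"side4.png",(230,60,430,260),3)
rel((.5743,.2045,.2,28),(.5743,.2045,.12,28))
E
```

```text
clock: 12.18
tool_pos: [0.5264, -0.1651, 0.2041]
eef_rot: [1.93, 2.479, 0.0]
wrist_force: [-1.1, 0.7, -0.3]
width: 0.2
grip_force: 29.5
28 [34.6  13.78  0.3 ] [-0.003  0.     1.33 ]
28 [34.59 13.79  8.3 ] [-0.003  0.     1.33 ]
```

View pics/side4.png

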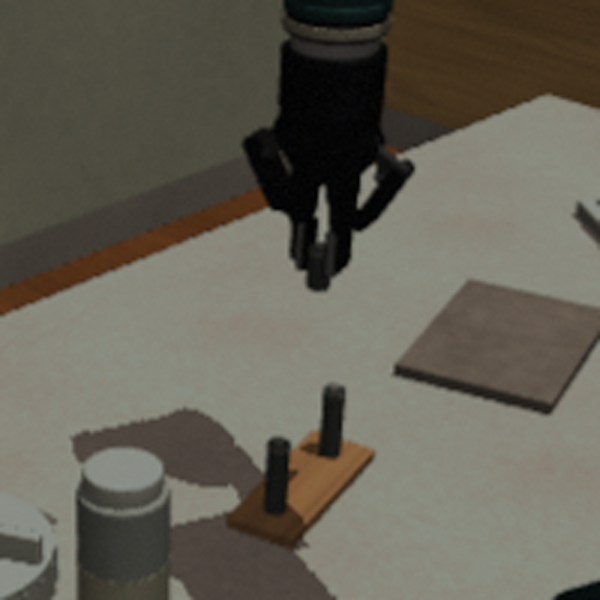

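The short cell hangs upright between the pads at (318,270), and both tall cells are still standing at (277,475) and (333,420). Now I'll carry it to the window.

```bash
python3 -m inch '[[[5,2,0],[0,0,0.15],0],[[10,4,0],[0,0,0.3],0],[[15,6,0],[0,0,0.45],0],[[20,8,0],[0,0,0.6],0],[[25,10,0],[0,0,0.75],0],[[30,12,0],[0,0,0.9],0],[[33,13,0],[0,0,1.05],0],[[34.6,13.8,0],[0,0,1.2],0],[[34.6,13.8,0],[0,0,1.33],0],[[34.6,13.8,0],[0,0,1.33],0],[[34.6,13.8,0],[0,0,1.33],0],[[34.6,13.8,0],[0,0,1.33],0],[[34.6,13.8,0],[0,0,1.33],0]]'
python3 - <<'E'
from go import *
rel((.5743,.2045,.145,28),(.5743,.2045,.12,28))
c=robot.capture("side"); save(c,"side5.png",(150,130,320,300),3.4)
E
```

```text
clock: 13.85
tool_pos: [0.5756, 0.2039, 0.2043]
eef_rot: [3.048, 0.76, -0.0]
wrist_force: [-0.0, -0.7, -0.3]
width: 0.204
grip_force: 29.5
28 [-0.08 -0.11  5.93] [0. 0. 0.]
28 [-0.08 -0.11  8.43] [0. 0. 0.]
```

View pics/side5.png

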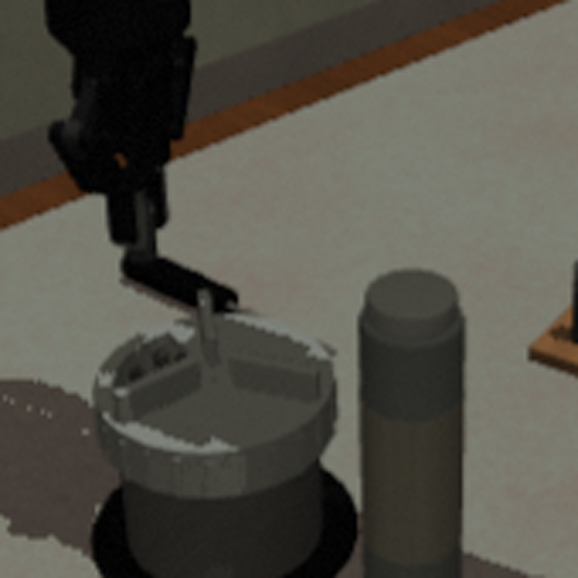

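The cell at (147,240) hangs straight above the window at (155,360). I'll lower it and release.

```bash
python3 -m inch '[[[-0.08,-0.1,3],[0,0,0],0],[[-0.08,-0.1,6],[0,0,0],0],[[-0.08,-0.1,7.3],[0,0,0],0],[[-0.08,-0.1,8.3],[0,0,0],0],[[-0.08,-0.1,8.3],[0,0,0],0],[[-0.08,-0.1,8.3],[0,0,0],0]]'
```

```text
clock: 14.65
tool_pos: [0.5753, 0.205, 0.1225]
eef_rot: [-3.048, -0.76, -0.003]
wrist_force: [-0.7, 0.0, -0.1]
width: 0.2
grip_force: 29.5
```

No contact. Releasing now.

```bash
python3 -m inch '[[[0,0,0],[0,0,0],0.38],[[0,0,0],[0,0,0],0.38],[[0,0,0],[0,0,0],0.38],[[0,0,-2],[0,0,0],0.38],[[0,0,-6],[0,0,0],0.38],[[0,0,-12],[0,0,0],0.38],[[0,0,-14],[0,0,0],0.38],[[-5,0,-14],[0,0,0],0.38],[[-10,0,-14],[0,0,0],0.38],[[-10,20,-14],[0,0,0],0.38],[[-10,20,-14],[0,0,0],0.38],[[-10,20,-14],[0,0,0],0.38],[[-10,20,-14],[0,0,0],0.38],[[-10,20,-14],[0,0,0],0.38],[[-10,20,-14],[0,0,0],0.38]]'
python3 - <<'E'
from h import *
from fit import capfit
c=robot.capture("top"); save(c,"top6.png",(60,150,400,330),2.3)
t=cloud(c); x,cost,k,pl=capfit(t,c0=(.539,.1857)); print(x[:2],np.degrees(x[2])%120,k,np.median(t[225:232,120:135,2]))
E
```

```text
clock: 16.52
tool_pos: [0.5794, -0.0176, 0.2613]
eef_rot: [-3.047, -0.761, 0.001]
wrist_force: [-0.8, 0.2, -0.6]
width: 0.377
grip_force: 0.0
[0.53911278 0.1850288 ] 86.95529563249326 104 0.6453780393468969
```

View pics/top6.png

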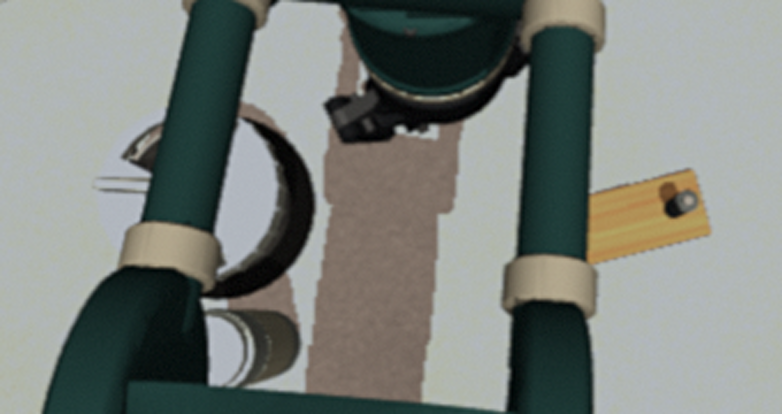

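The arm hides the window, so I'll move it clear.

```bash
python3 -m inch '[[[-3,5,0],[0,0,0],0.38],[[-6,11,0],[0,0,0],0.38],[[-20,38,0],[0,0,0],0.38],[[-20,38,0],[0,0,0],0.38],[[-20,38,0],[0,0,0],0.38],[[-20,38,0],[0,0,0],0.38],[[-20,38,0],[0,0,0],0.38],[[-20,38,0],[0,0,0],0.38],[[-20,38,0],[0,0,0],0.38],[[-20,38,0],[0,0,0],0.38],[[-20,38,0],[0,0,0],0.38],[[-20,38,0],[0,0,0],0.38]]'
python3 - <<'E'
from h import *
from fit import capfit
c=robot.capture("top"); save(c,"top7.png",(90,150,390,330),2.6)
t=cloud(c); x,cost,k,pl=capfit(t,c0=(.539,.1857)); print(x[:2],np.degrees(x[2])%120,k)
P=t.reshape(-1,3);P=P[~np.isnan(P[:,0])]; q=P[np.hypot(P[:,0]-.5743,P[:,1]-.2035)<.016]; print(np.sort(q[:,2]).round(3)[::max(1,len(q)//15)],len(q))
for cx,cy in[(.5154,-.1155),(.540,-.2127)]:
    q=P[(np.abs(P[:,2]-.077)<.005)&(np.hypot(P[:,0]-cx,P[:,1]-cy)<.02)]; print(len(q),q.mean(0))
q=P[(P[:,2]>.2)&(np.hypot(P[:,0]-.42,P[:,1]-.138)<.06)]; print(cv2.minEnclosingCircle(q[:,:2].astype(np.float32)))
E
```

```text
clock: 18.08
tool_pos: [0.5822, -0.4473, 0.2617]
eef_rot: [3.047, 0.762, 0.0]
wrist_force: [-1.3, 0.3, 0.3]
width: 0.377
grip_force: 0.0
[0.53931224 0.18466963] 87.26960097883091 413
[0.001 0.003 0.004 0.004 0.004 0.004 0.005 0.005 0.005 0.006 0.006 0.006
 0.006 0.006 0.007 0.007 0.007 0.007 0.009 0.009 0.025 0.036 0.039 0.052
 0.057 0.061] 26
79 [ 0.51557024 -0.11569548  0.07573162]
76 [ 0.54065477 -0.21238711  0.07575484]
((0.419668585062027, 0.13891005516052246), 0.02528337948024273)
```

View pics/top7.png

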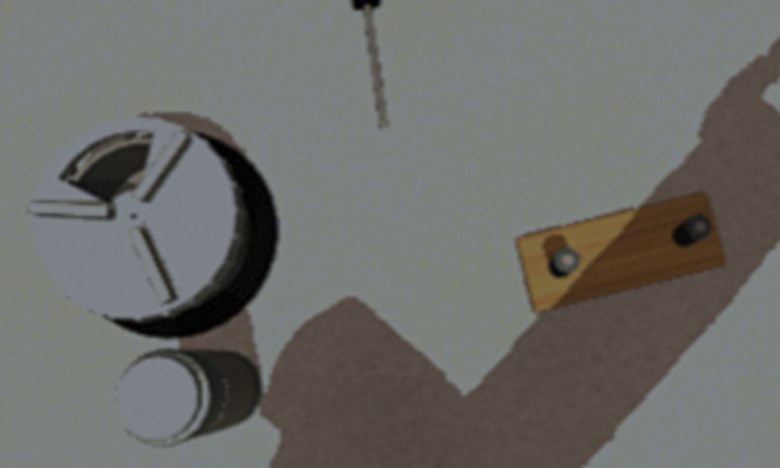

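The window at (120,175) is clear, with no cell on the deck. The tall cells at (563,262) and (690,230) and the can at (160,400) are unmoved. Handing in.

```bash
python3 -c "
from rig import robot
print(robot.finish_job())"
```

```text
the job is handed in; nothing more can be done
None
```

I pressed the cap and turned it to its stop, where it sprang back up and stays open (about 1.55 rad in the last picture); the short cell went through the window and is no longer visible, and the tall cells, can and screwdriver look unmoved. The job was handed in at about 18 s; no verdict was returned.

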